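# Take a cured control unit off the hotplate with a spatula

## Robot

A 6-joint arm with a two-finger parallel gripper is mounted at the origin on the work surface. World frame = base frame: x ahead of the robot, y to its left, z up, the work surface at z = 0. Lengths are in m, angles in degrees, forces in N, time in s.
With the tool pointing down it reaches from about 0.4 to 0.825 m from the base axis. Payload 7 kg.
Tool frame: the origin (TCP) lies on the mounting face of the last link; the fingertips stand 178 mm ahead of it and the grasp point (between the pads) lies 159 mm ahead of it (ctrl.tip_extent is the distance from the TCP to the fingertips, in m); z points along the fingers, y is the direction in which the jaws open and shut (so a half turn about z gives the same grasp; the last joint's range is limited). The gripper opens to 88 mm and grips with 3 to 60 N. Pads are 19 mm wide; open, the fingers measure 130 mm over their backs; the gripper's body (78 mm by 193 mm) begins 47 mm behind the grasp point.
Start: joints at [-53.623, 20.546, 0.682, 0, -70.136, -16.507], TCP at [0.229, -0.635, 0.405] pointing down, gripper open.
Joint ranges: [-176.03, 176.03], [-82.01, 121.73], [-58.28, 71.71], [-173.87, 95.51], [-174.79, -0.11], [-173.66, 173.66]. Speed limits (degrees/s): [136.94, 136.94, 172.46, 180, 180, 180].

## Interface

Orientations are given as [roll, pitch, yaw] about the fixed x, y, z axes, in that order (R = Rz(yaw) Ry(pitch) Rx(roll)).
In Python, from plant import ctrl gives the robot as it stands. The module is installed in compiled form; this text tells all that it offers.
- The arm moves only by the tool carry_out, never from a script. Its argument "moves" is text: rows parted by semicolons, each of 7 numbers parted by spaces: the finger opening in m, from 0 to 0.0876, then the shift along the tool's x, y, z in m, then the turn, a rotation vector about the tool's x, y, z in rad. A call has 1 to 20 rows; each row is the pose to reach, as a shift and turn from the pose commanded when the call began, along the tool's axes at that moment; what a row does not reach only later rows make up. A row lasts 1/10 s, in which the tool goes at most 50 mm and 8.59 degrees, less where a joint would pass 70% of its speed; a pose out of reach is approached as far as the arm can. A call with a gripper value outside its range is refused whole. The fingers move at their own pace and stop on an object; the grip force is fixed at half the most. Time passes only in rows, so rows that repeat a pose let the fingers close. It gives the time, the measured TCP pose, the force and the opening at its end, in the units of the state.
- ctrl.get_obs(): the state, without advancing time (a new reading comes with each control period).
- ctrl.snapshot(name): name is "side" or "top" or "wrist"; returns a dict with "image" (480x640x3 uint8, red, green, blue), "K" (3x3 intrinsics, pixels), "R" (3x3) and "t" (3): a world point X has camera coordinates R X + t. Camera axes: x right, y down, z forward; pixel columns grow to the right and rows downward; lengths in m; the calibration is good to about 2 mm. A picture is of the moment at which its call begins. There is no depth.
- ctrl.close_job(): hands the job in, once; it reports no verdict.
Trained networks look in a picture, given as the dict that the camera call returned (one of the last four; its "shot" number tells which), for a name from the list of things; names that differ only in an ending like _2 or _b are one class to them, and where a whole thing is asked for, a point or a joint stands for the part that bears it (a point fixed in the world has none). Each returns a list of dicts, best first, with "confidence" (0 to 1); they miss things now and then, are a little off and sometimes report something else, mostly with a low value. They report only what shows in the picture. A call takes as long as a camera call. They do not tell look-alikes from the thing itself.
- ctrl.recognise(picture, label): "extent" ([left, top, right, bottom] in pixels, round what is visible of it).
- ctrl.trace(picture, label): "region" (480x640 bool, what is visible of it) and "extent" ([left, top, right, bottom] in pixels, round what is visible of it).
- ctrl.mark_of(picture, label): "at" ([row, column] in pixels: a listed point, or the origin of a listed thing).
The state is a dict: "clock": time; "joint_pos": joint angles; "qvel": joint speeds; "tau": joint torques, N m; "tool_pos": TCP position; "orientation": TCP orientation; "force": force on the tool from outside, world axes, zero at the start; "moment": the same for the moment, N m; "opening": finger opening in m.
Only numpy, scipy, OpenCV 4.12 (cv2) and the standard library are available. Lean on these libraries where they do the work, as an engineer would, in place of code of your own. Each camera call takes 0.05 s, during which the arm holds its last target.

## Task

The resealed engine control unit has finished curing on the hotplate and is too hot for fingers: take the spatula from its rest, slide the blade well under the unit, lift it clear and carry it level to the finned cooling block. Set it down gently, standing on its feet squarely in the middle of the block, draw the spatula out, and put the spatula back in its rest as it was. Nothing but the spatula may touch the unit, do not tip or drop it, and leave the other things on the bench where they are.

Things in the scene. Friction and masses are not known exactly. Their poses are not given: they have to be found in the camera images.
- unit: the control unit, a flat aluminium case 100 (x) by 130 (y) by 28 mm high, 0.22 kg, loose on the hotplate. Origin: its centre (it balances there), level with its soles. A black plug block is its +x side; the -x side faces the robot roughly. Four feet, 14 mm wide, 10 mm high, at x = -36 and +22, y = -57 and +57 mm; between them its flat underside (x -47 to 50, y -52 to 52) is 10 mm up, open to a blade moving along its x
- spatula_blade (a point): on the loose steel spatula: centre of the underside of its flat blade, 110 mm long (x) by 74 mm wide (y), 2.5 mm thick; x points to the front edge, z up. From the blade's rear edge (x = -55 mm) a neck 24 mm wide rises steeply to the handle (x = -85 mm)
- spatula_grip (a point): on the spatula: the place to hold it, half-way up the level handle, at x = -115, y = 0, z = 47 mm from the blade's point, same axes; it weighs 0.32 kg and balances 30 mm behind here. The black handle has flat sides, is 18 mm wide (y), 22 mm high and runs from x = -85 to -245 mm of the blade's point. In the rest it is free on both sides here, 39 to 61 mm above the bench
- hotplate: the hotplate, fixed: a grey case with a dark square plate 170 by 170 mm, flat, its upper face 70 mm above the bench. Origin: under the plate's centre at bench level; x points away from the robot, roughly. The case is 180 mm wide (y) and ends at x = +90 mm; its control panel, under 60 mm high, reaches to x = -137 mm
- cooling_block: the cooling block, fixed: a finned aluminium slab 170 mm (x) by 180 mm (y), 40 mm high, flat on top. Origin: its centre at bench level; x points away from the robot, roughly
- rest: the spatula's rest, fixed: a sheet-metal pan (floor 3 mm above the bench, 10 mm rims, x -230 to 71, y -52 to 52 mm) with an upright at x = -205 mm whose notch carries the handle: its floor is 39 mm up and 34 mm wide between ears that flare to 69 mm up. Origin: at bench level under the blade's place. The spatula lies in it along the rest's x, blade point within 10 mm of (0, 0, 3 mm)
- tape_roll: a roll of black tape 100 mm across, 25 mm high, lying flat beyond the work; leave alone. Origin: centre of its underside
- relay_box: a black relay box 70 by 100 by 47 mm high beyond the work; leave alone. Origin: centre of its underside
- jar: a white jar with a steel lid, 70 mm in diameter, 75 mm high, at the side of the work; leave alone. Origin: centre of its underside
Things that resemble listed ones, but are neither listed nor needed, are in the scene too. Leave any green or pink look-alike of the unit alone. Leave any orange look-alike of the cooling_block alone.

How it is judged:
By the outcome, as a careful person would: the job done as asked, in the order asked, and still so for the second after the job is handed in, with the robot touching nothing.
It also fails if it takes over 64 s, if anything falls off the work surface, if the arm or the gripper's body presses on something with over 40 N, if the wrist force passes 120 N, or if a joint passes its speed limit or range.

## Working session

There is one attempt and no reset: what is moved stays moved. The work goes in short steps, Python scripts to look and compute and a tool call to move; the robot and the scene stay as the last step left them, time stands still between calls to the robot, and variables do not carry over. Pictures are saved under pics/ and viewed, and the job is handed in when it is done.

Besides the shell and the picture viewer there is one more tool, called after "Call:" as a command line: name --argument value ..., lists and objects as JSON in quotes. carry_out: Moves the arm, as the interface text tells. Its arguments: {"type":"object","properties":{"moves":{"type":"string"}},"required":["moves"]}

```bash
ls; mkdir -p pics
python3 - <<'E'
from plant import ctrl
import cv2,pickle
print(ctrl.get_obs())
D={}
for n in("side","top","wrist"):
    s=ctrl.snapshot(n);cv2.imwrite(f"pics/{n}0.png",s["image"][:,:,::-1]);D[n]=s
    if n!="wrist" or 1:
        for l in ["unit","spatula_blade","spatula_grip","hotplate","cooling_block","rest","tape_roll","relay_box","jar"]:
            print(n,l,[(m["at"],round(m["confidence"],2)) for m in ctrl.mark_of(s,l)][:4])
pickle.dump(D,open("s0.pkl","wb"))
E
```

```text
pics
{'clock': 0.0, 'joint_pos': array([-5.36250285e+01,  2.05903439e+01,  6.33946135e-01, -2.11995317e-02,
       -7.01344456e+01, -1.65063789e+01]), 'qvel': array([-0.09277509, -0.05027601,  0.10766343,  0.00134049,  0.0324795 ,
       -0.05523031]), 'tau': array([ 8.41993005e-04, -5.82717955e+01,  2.93066114e+01,  6.99734107e+00,
        6.89045613e-03, -2.41413736e-04]), 'tool_pos': array([ 0.22933854, -0.63463802,  0.40373267]), 'orientation': array([ 1.79907238e+02, -6.70561132e-03, -1.60138622e+02]), 'force': array([-1.16942795,  0.66425962,  0.20465663]), 'moment': array([-0.01141808, -0.01771762, -0.02251062]), 'opening': 0.08759624059365735}
side unit [([268.0, 451.6], 0.86), ([191.0, 395.4], 0.73), ([185.2, 330.4], 0.71)]
side spatula_blade [([255.6, 331.2], 0.74)]
side spatula_grip [([264.4, 365.3], 0.76)]
side hotplate [([211.0, 394.1], 0.79), ([190.8, 456.1], 0.45)]
side cooling_block [([298.6, 238.7], 0.91), ([369.7, 130.1], 0.91), ([409.7, 260.2], 0.66)]
side rest [([254.5, 327.8], 0.8), ([299.3, 237.3], 0.34)]
side tape_roll [([240.1, 253.4], 0.87)]
side relay_box [([212.0, 300.5], 0.72)]
side jar [([190.0, 455.6], 0.56)]
top unit [([220.8, 430.5], 0.96), ([337.7, 399.5], 0.96), ([152.8, 405.7], 0.69), ([234.3, 211.8], 0.58)]
top spatula_blade [([244.3, 315.9], 0.96)]
top spatula_grip [([288.0, 314.1], 0.9)]
top hotplate [([225.2, 431.8], 0.69)]
top cooling_block [([249.3, 100.5], 0.89), ([352.7, 152.2], 0.66), ([237.0, 212.9], 0.65)]
top rest []
top tape_roll [([171.9, 271.7], 0.7), ([236.4, 212.0], 0.7)]
top relay_box [([165.6, 339.6], 0.91)]
top jar [([247.8, 520.1], 0.87)]
wrist unit []
wrist spatula_blade []
wrist spatula_grip []
wrist hotplate []
wrist cooling_block []
wrist rest []
wrist tape_roll []
wrist relay_box []
wrist jar []
```

View pics/side0.png

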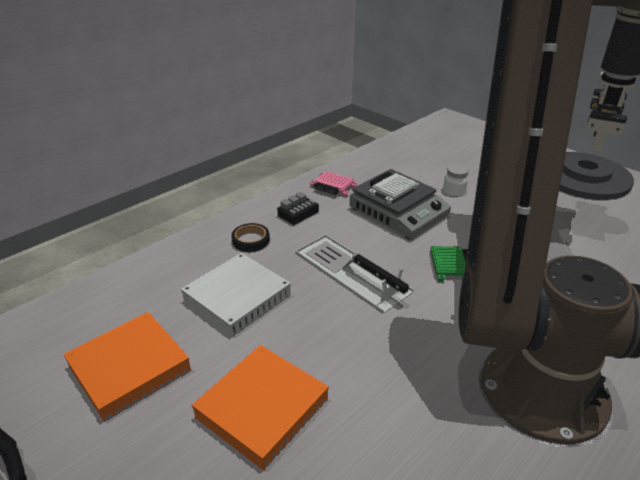

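View pics/top0.png

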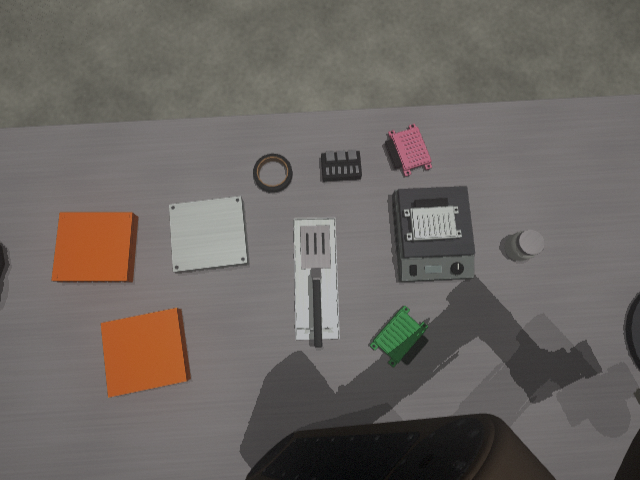

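View pics/wrist0.png

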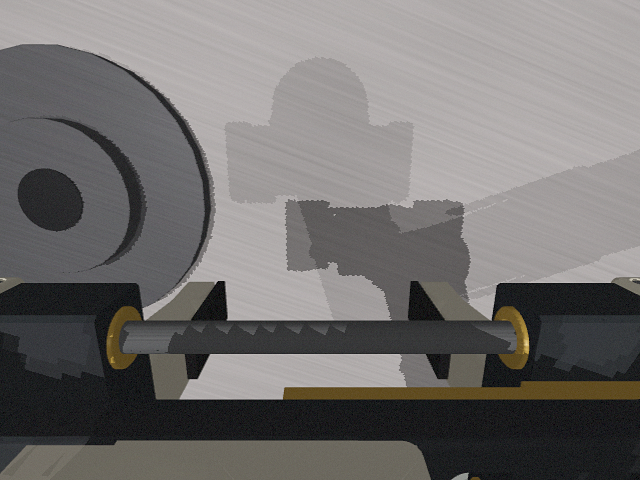

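The candidates for the unit in the top view are white (433,222) on the hotplate, pink (409,150) and green (398,335). The white one fits, as it is aluminium and on the hotplate. For the cooling block they are grey (208,234) and two orange (95,246; 145,352), and the grey one fits. I'll confirm both in enlarged crops.

```bash
cat > h.py <<'E'
import numpy as np,cv2,pickle
def bp(s,uv,z):
    K,R,t=(np.array(s[k]) for k in"KRt")
    d=R.T@np.linalg.inv(K)@np.array([uv[0],uv[1],1.]);c=-R.T@t
    return c+d*(z-c[2])/d[2]
def pj(s,X):
    X=np.atleast_2d(X);c=np.array(s["R"])@X.T+np.array(s["t"]).reshape(3,1);p=np.array(s["K"])@c
    return (p[:2]/p[2]).T
def frame(X,xy,yaw,z=0):
    a=np.deg2rad(yaw);X=np.atleast_2d(X).astype(float);c,s=np.cos(a),np.sin(a)
    return np.c_[xy[0]+c*X[:,0]-s*X[:,1],xy[1]+s*X[:,0]+c*X[:,1],X[:,2]+z]
def crop(s,x0,y0,x1,y1,k,name):
    cv2.imwrite(name,cv2.resize(s["image"][y0:y1,x0:x1,::-1],None,fx=k,fy=k,interpolation=cv2.INTER_CUBIC))
E
python3 - <<'E'
from h import *
D=pickle.load(open("s0.pkl","rb"))
t=D["top"];print(t["K"],-np.array(t["R"]).T@t["t"],np.round(t["R"],3))
print(-np.array(D["side"]["R"]).T@D["side"]["t"])
crop(t,385,175,485,290,5,"pics/a.png");crop(t,160,185,260,285,5,"pics/b.png");crop(t,285,210,350,355,4,"pics/c.png")
E
```

```text
[[441.19004316   0.         316.46671941]
 [  0.         441.19004316 239.15422086]
 [  0.           0.           1.        ]] [0.36670322 0.01093636 1.09431549] [[-0.059 -0.998  0.004]
 [-0.977  0.057 -0.204]
 [ 0.204 -0.016 -0.979]]
[-0.15686521  0.76300718  0.82482978]
```

View pics/a.png

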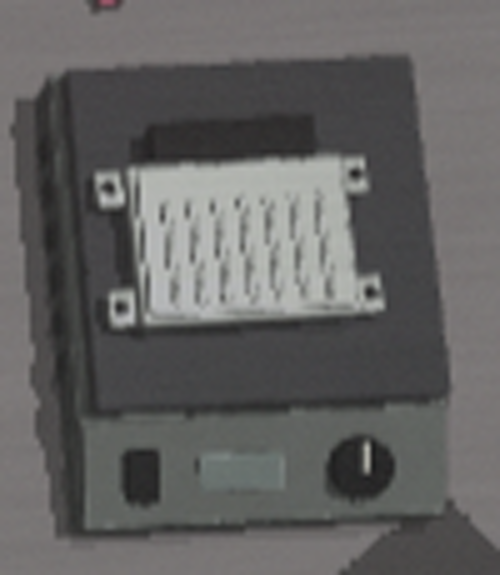

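View pics/b.png

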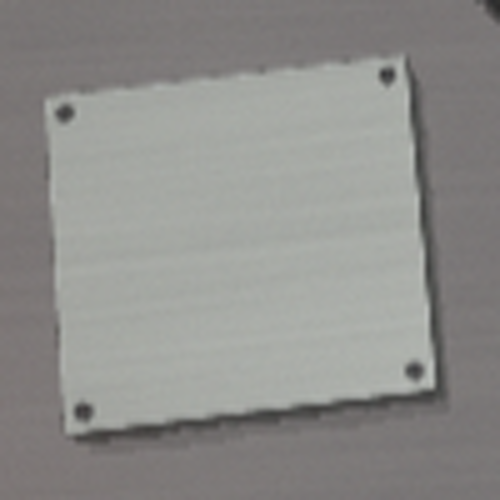

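View pics/c.png

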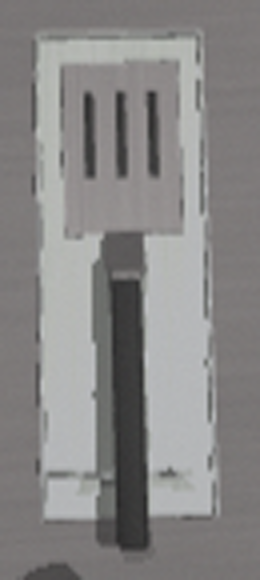

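Run:
```python
from h import *
D=pickle.load(open("s0.pkl","rb"));t=D["top"]
def P(pts,o,k,z): return np.array([bp(t,(o[0]+(p[0]-(k-1)/2)/k,o[1]+(p[1]-(k-1)/2)/k),z)[:2] for p in pts])
def fit(model,obs,n):
    m=np.array(model,float);o=obs;mc=m.mean(0);oc=o.mean(0);a=m-mc;b=o-oc
    yaw=np.arctan2((a[:,0]*b[:,1]-a[:,1]*b[:,0]).sum(),(a*b).sum())
    R=np.array([[np.cos(yaw),-np.sin(yaw)],[np.sin(yaw),np.cos(yaw)]])
    tr=oc-R@mc;r=o-(m@R.T+tr);sc=np.sqrt((b**2).sum()/(a**2).sum())
    print(n,"xy",tr.round(4),"yaw",np.rad2deg(yaw).round(2),"scale",sc.round(3),"res mm",(r*1000).round(1).tolist())
for z in(.08,.083):
  fit([(.022,.057),(-.036,.057),(.022,-.057),(-.036,-.057)],P([(110,188),(122,308),(357,175),(370,292)],(385,175),5,z),"unit tabs")
fit([(.085,.085),(.085,-.085),(-.085,-.085),(-.085,.085)],P([(68,72),(412,56),(449,398),(95,413)],(385,175),5,.07),"plate")
fit([(.085,.09),(.085,-.09),(-.085,-.09),(-.085,.09)],P([(45,100),(406,56),(436,388),(66,436)],(160,185),5,.04),"block")
fit([(.071,.052),(.071,-.052),(-.23,-.052),(-.23,.052)],P([(37,33),(203,33),(217,519),(42,519)],(285,210),4,.010),"rest")
fit([(.055,.037),(.055,-.037),(-.055,-.037),(-.055,.037)],P([(64,64),(177,64),(181,235),(65,236)],(285,210),4,.0055),"blade")
print("handle top front, rear",P([(126,278),(132,550)],(285,210),4,.061))
b=np.array([bp(t,(315.9,244.3),.003),bp(t,(314.1,288.),.047+.003)]);print(b)
```

```text
unit tabs xy [ 0.6086 -0.2827] yaw -0.03 scale 1.028 res mm [[0.1, 1.9], [-0.4, 2.1], [-0.2, -2.5], [0.5, -1.6]]
unit tabs xy [ 0.6079 -0.2818] yaw -0.03 scale 1.025 res mm [[0.0, 1.7], [-0.3, 1.9], [-0.3, -2.3], [0.6, -1.4]]
plate xy [ 0.6076 -0.2938] yaw -1.02 scale 0.99 res mm [[-1.5, -1.3], [0.0, 0.4], [0.9, 1.7], [0.5, -0.8]]
block xy [0.6168 0.2593] yaw 3.92 scale 0.993 res mm [[-0.7, -0.6], [-0.6, -0.0], [1.0, 1.2], [0.4, -0.6]]
rest xy [ 0.5769 -0.0028] yaw -2.37 scale 1.0 res mm [[0.7, 0.9], [-1.1, -0.3], [-0.8, -0.7], [1.1, 0.1]]
blade xy [ 0.5737 -0.0022] yaw -2.7 scale 0.989 res mm [[0.2, -1.0], [-0.5, 1.4], [0.1, 0.8], [0.2, -1.1]]
handle top front, rear [[4.86029611e-01 4.41755740e-04]
 [3.30906170e-01 6.16217792e-03]]
[[ 0.58061927 -0.00475833  0.003     ]
 [ 0.46658698  0.00634478  0.05      ]]
```

```bash
cat >> h.py <<'E'
from scipy.spatial.transform import Rotation as Ro
def rel(cmd,tgt):
    """cmd,tgt: (x,y,z,roll,pitch,yaw). returns shift+rotvec in cmd tool axes"""
    A=Ro.from_euler("xyz",cmd[3:],degrees=True);B=Ro.from_euler("xyz",tgt[3:],degrees=True)
    return np.round(np.r_[A.inv().apply(np.array(tgt[:3])-cmd[:3]),(A.inv()*B).as_rotvec()],4)
def absol(cmd,row):
    A=Ro.from_euler("xyz",cmd[3:],degrees=True)
    return np.r_[np.array(cmd[:3])+A.apply(row[:3]),(A*Ro.from_rotvec(row[3:])).as_euler("xyz",degrees=True)]
E
python3 - <<'E'
from h import *
c=[.229,-.635,.405,180,0,-160.13]
print(rel(c,[.465,.002,.36,180,0,177.6]))
E
```

```text
[-0.4385  0.5189  0.045   0.     -0.      0.3887]
```

Call:
carry_out --moves "0.0876 -0.0066 0.0078 0.001 0 0 0.006; 0.0876 -0.0219 0.026 0.002 0 0 0.02; 0.0876 -0.045 0.053 0.005 0 0 0.04; 0.0876 -0.072 0.085 0.008 0 0 0.065; 0.0876 -0.1 0.119 0.01 0 0 0.09; 0.0876 -0.13 0.153 0.013 0 0 0.115; 0.0876 -0.16 0.189 0.016 0 0 0.14; 0.0876 -0.19 0.224 0.019 0 0 0.165; 0.0876 -0.22 0.26 0.022 0 0 0.19; 0.0876 -0.25 0.296 0.025 0 0 0.215; 0.0876 -0.28 0.331 0.028 0 0 0.24; 0.0876 -0.31 0.366 0.031 0 0 0.27; 0.0876 -0.34 0.402 0.034 0 0 0.3; 0.0876 -0.37 0.437 0.037 0 0 0.33; 0.0876 -0.395 0.467 0.04 0 0 0.35; 0.0876 -0.415 0.491 0.042 0 0 0.37; 0.0876 -0.43 0.508 0.044 0 0 0.38; 0.0876 -0.4385 0.5189 0.045 0 0 0.3887; 0.0876 -0.4385 0.5189 0.045 0 0 0.3887; 0.0876 -0.4385 0.5189 0.045 0 0 0.3887"

```text
clock: 3.5
tool_pos: [0.4649, 0.0024, 0.3596]
orientation: [180.0, -0.0, 177.7]
force: [-0.2, 1.1, -0.3]
opening: 0.0878
```

Run:
```python
from plant import ctrl
from h import *
o=ctrl.get_obs();print({k:np.round(o[k],4) for k in o})
s=ctrl.snapshot("wrist");cv2.imwrite("pics/w1.png",s["image"][:,:,::-1]);pickle.dump(s,open("w1.pkl","wb"))
for l in("spatula_blade","spatula_grip"):print(l,ctrl.mark_of(s,l))
```

```text
{'clock': np.float64(3.5), 'joint_pos': array([ 2.465640e+01,  2.581300e+00, -2.862950e+01, -5.700000e-03,
       -5.879860e+01, -1.169968e+02]), 'qvel': array([-1.0574, -0.2866, -0.0754,  0.0415, -0.0543,  0.017 ]), 'tau': array([  0.6011, -29.8343,  26.803 ,   6.3125,  -0.0321,  -0.0858]), 'tool_pos': array([0.4649, 0.0024, 0.3596]), 'orientation': array([ 1.799999e+02, -1.060000e-02,  1.776567e+02]), 'force': array([-0.2276,  1.1121, -0.2694]), 'moment': array([-0.0963, -0.0107, -0.0198]), 'opening': np.float64(0.0878)}
spatula_blade []
spatula_grip [{'at': [228.0, 320.5], 'confidence': 0.92}]
```

View pics/w1.png

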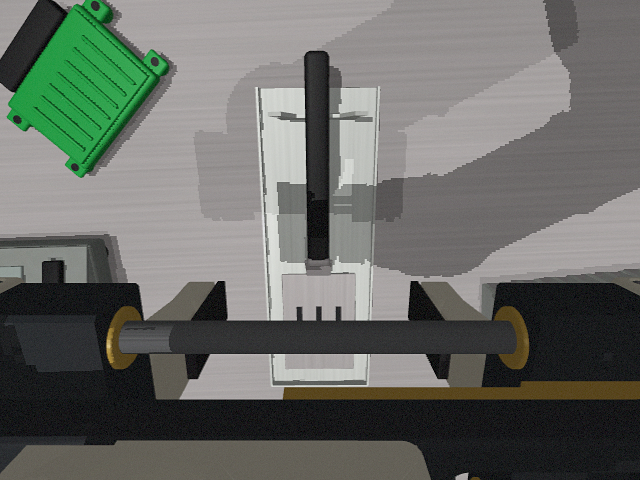

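The handle runs through (317,55)–(318,260) in the wrist view, centred between the jaws, and the blade is at (318,320). I'll measure it precisely.

Run:
```python
from h import *
s=pickle.load(open("w1.pkl","rb"))
print("cam",-np.array(s["R"]).T@s["t"])
print("top edges of handle z=.061", [bp(s,p,.061).round(4)[:2] for p in[(305.5,60),(328.5,60),(307,255),(329,255)]])
print("front end",bp(s,(318,260),.061), "rear",bp(s,(317,53),.061))
print("blade rear corners z=.0055",bp(s,(281.5,275),.0055),bp(s,(354.5,273),.0055), "front",bp(s,(284,369),.0055),bp(s,(352,369),.0055))
print("rest",[bp(s,p,.01).round(4)[:2] for p in[(256.5,89),(379,89),(272.5,385),(368.5,385)]])
print(bp(s,(320.5,228),.05))
```

```text
cam [0.38833558 0.00582033 0.33812504]
top edges of handle z=.061 [array([ 3.369e-01, -2.000e-04]), array([0.3376, 0.0159]), array([ 0.4808, -0.0061]), array([0.4815, 0.0117])]
front end [0.4854227  0.00261397 0.061     ] rear [0.33279677 0.00801446 0.061     ]
blade rear corners z=.0055 [ 0.51911839 -0.03481516  0.0055    ] [0.51994169 0.03753124 0.0055    ] front [ 0.62733348 -0.03952147  0.0055    ] [0.63032301 0.03356363 0.0055    ]
rest [array([ 0.3481, -0.0439]), array([0.3522, 0.0598]), array([ 0.6436, -0.0526]), array([0.6478, 0.0507])]
[0.46139644 0.0056687  0.05      ]
```

Call:
carry_out --moves "0.0876 0 0 0.01 0 0 0; 0.0876 0 0.0005 0.03 0 0 0; 0.0876 0 0.0005 0.055 0 0 0; 0.0876 0 0.0005 0.08 0 0 0; 0.0876 0 0.0005 0.105 0 0 0; 0.0876 0 0.0005 0.125 0 0 0; 0.0876 0 0.0005 0.14 0 0 0; 0.0876 0 0.0005 0.148 0 0 0; 0.0876 0 0.0005 0.1506 0 0 0; 0.0876 0 0.0005 0.1506 0 0 0; 0.05 0 0.0005 0.1506 0 0 0; 0.03 0 0.0005 0.1506 0 0 0; 0.022 0 0.0005 0.1506 0 0 0; 0.019 0 0.0005 0.1506 0 0 0; 0.015 0 0.0005 0.1506 0 0 0; 0.01 0 0.0005 0.1506 0 0 0; 0.005 0 0.0005 0.1506 0 0 0; 0 0 0.0005 0.1506 0 0 0; 0 0 0.0005 0.1506 0 0 0; 0 0 0.0005 0.1506 0 0 0"

```text
clock: 5.65
tool_pos: [0.4654, 0.0027, 0.209]
orientation: [-180.0, -0.0, 177.6]
force: [-0.2, 0.5, 0.7]
opening: 0.0177
```

Call:
carry_out --moves "0 0 0 -0.001 0 0 0; 0 0 0 -0.003 0 0 0; 0 0 0 -0.006 0 0 0; 0 0 0 -0.012 0 0 0; 0 0 0 -0.02 0 0 0; 0 0 0 -0.03 0 0 0; 0 0 0 -0.042 0 0 0; 0 0 0 -0.054 0 0 0; 0 0 0 -0.066 0 0 0; 0 0 0 -0.078 0 0 0; 0 0 0 -0.088 0 0 0; 0 0 0 -0.095 0 0 0; 0 0 0 -0.099 0 0 0; 0 0 0 -0.1 0 0 0; 0 0 0 -0.1 0 0 0"

```text
clock: 7.15
tool_pos: [0.4653, 0.0027, 0.3089]
orientation: [-180.0, -0.0, 177.6]
force: [1.0, -0.0, -3.3]
opening: 0.0179
```

Run:
```python
from plant import ctrl
from h import *
o=ctrl.get_obs();print({k:np.round(o[k],4) for k in o})
D={}
for n in("wrist","side","top"):
    s=ctrl.snapshot(n);cv2.imwrite(f"pics/{n}2.png",s["image"][:,:,::-1]);D[n]=s
    for l in("spatula_blade","spatula_grip"):print(n,l,ctrl.mark_of(s,l)[:1])
pickle.dump(D,open("s2.pkl","wb"))
crop(D["side"],270,190,430,310,5,"pics/s2c.png")
```

```text
{'clock': np.float64(7.15), 'joint_pos': array([ 2.467090e+01,  5.832200e+00, -3.264460e+01, -8.100000e-03,
       -5.154420e+01, -1.170746e+02]), 'qvel': array([-0.0265,  0.4321, -0.2788, -0.0807,  0.2228,  0.0229]), 'tau': array([ 3.10000e-03, -3.43912e+01,  2.55785e+01,  6.24030e+00,
       -2.46600e-01,  4.00000e-04]), 'tool_pos': array([0.4653, 0.0027, 0.3089]), 'orientation': array([-1.799960e+02, -2.160000e-02,  1.775914e+02]), 'force': array([ 0.9807, -0.0167, -3.3154]), 'moment': array([ 0.0122, -0.1145,  0.0148]), 'opening': np.float64(0.0179)}
wrist spatula_blade []
wrist spatula_grip [{'at': [307.9, 316.8], 'confidence': 0.62}]
side spatula_blade [{'at': [225.4, 333.2], 'confidence': 0.68}]
side spatula_grip [{'at': [231.1, 367.9], 'confidence': 0.73}]
top spatula_blade []
top spatula_grip []
```

View pics/s2c.png

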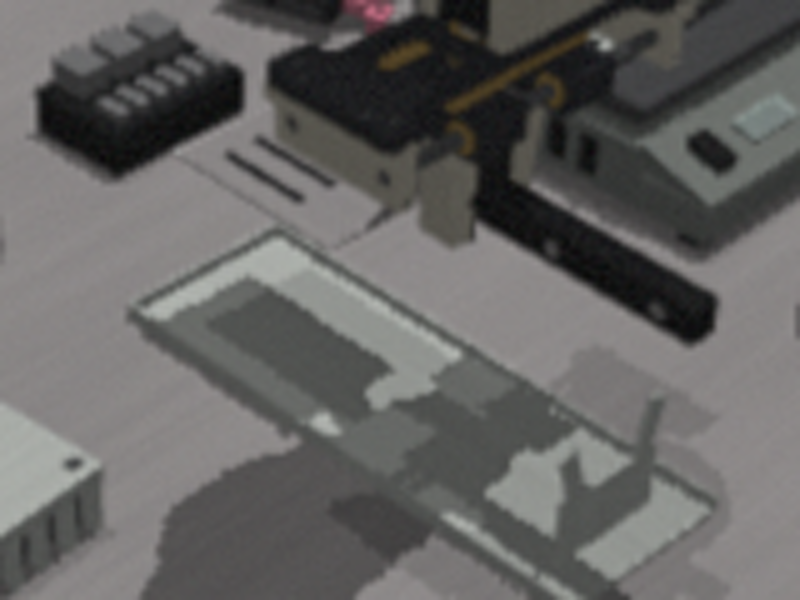

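View pics/wrist2.png

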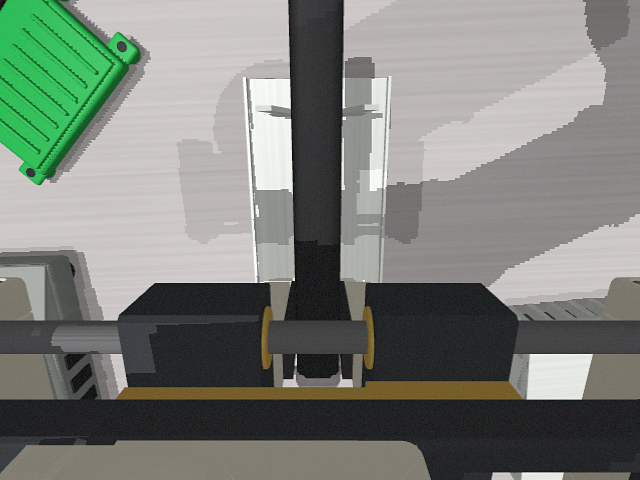

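View pics/top2.png

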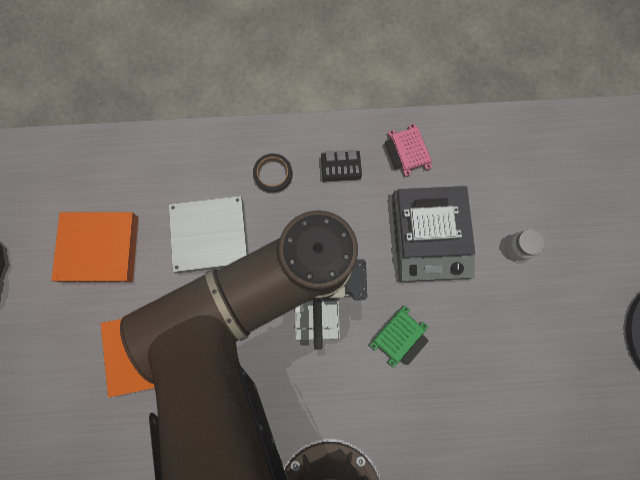

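Run:
```python
from h import *
D=pickle.load(open("s2.pkl","rb"));s=D["side"];k=5
o=Ro.from_euler("z",-2.4,degrees=True)
g=np.array([.4653,.0027,.3089-.159])
pts={"FL":(.055,.037,.0025),"RL":(-.055,.037,.0025),"hRearL_bot":(-.245,.009,.036),"hRearL_top":(-.245,.009,.058)}
for tilt in(-2,-1,0,1,2):
    R=o*Ro.from_euler("y",tilt,degrees=True)
    print(tilt,{n:((pj(s,g+R.apply(np.array(p)-[-.11,0,.047]))[0]-[270,190])*k+2).round(0).tolist() for n,p in pts.items()})
```

```text
-2 {'FL': [172.0, 140.0], 'RL': [327.0, 244.0], 'hRearL_bot': [688.0, 363.0], 'hRearL_top': [695.0, 322.0]}
-1 {'FL': [173.0, 145.0], 'RL': [328.0, 246.0], 'hRearL_bot': [689.0, 359.0], 'hRearL_top': [695.0, 318.0]}
0 {'FL': [175.0, 151.0], 'RL': [329.0, 248.0], 'hRearL_bot': [690.0, 355.0], 'hRearL_top': [695.0, 313.0]}
1 {'FL': [176.0, 156.0], 'RL': [330.0, 251.0], 'hRearL_bot': [691.0, 350.0], 'hRearL_top': [696.0, 308.0]}
2 {'FL': [177.0, 162.0], 'RL': [331.0, 253.0], 'hRearL_bot': [692.0, 346.0], 'hRearL_top': [696.0, 304.0]}
```

Run:
```python
from h import *
D=pickle.load(open("s2.pkl","rb"));s=D["side"]
a=cv2.resize(s["image"][210:245,300:350,::-1],None,fx=12,fy=12,interpolation=cv2.INTER_NEAREST)
b=cv2.resize(s["image"][225:260,365:415,::-1],None,fx=12,fy=12,interpolation=cv2.INTER_NEAREST)
o=Ro.from_euler("z",-2.4,degrees=True);g=np.array([.4653,.0027,.3089-.159])
for tilt,c in((0,(0,0,255)),(1.5,(0,255,0))):
  R=o*Ro.from_euler("y",tilt,degrees=True)
  w=lambda P:pj(s,g+R.apply(np.array(P)-[-.11,0,.047]))
  for im,(x0,y0),P in((a,(300,210),[(.055,-.037,.0025),(.055,.037,.0025),(-.055,.037,.0025),(-.055,-.037,.0025)]),(b,(365,225),[(-.12,.009,.058),(-.245,.009,.058),(-.245,.009,.036),(-.12,.009,.036)])):
    cv2.polylines(im,[np.int32((w(P)+.5-[x0,y0])*12)],False,c,1)
cv2.imwrite("pics/z.png",np.hstack([a[:, :400],b[:,:400]]) if 0 else np.vstack([a,b])[:, :])
cv2.imwrite("pics/z.png",cv2.resize(np.vstack([a,b]),(430,600)))
cv2.imwrite("pics/za.png",a);cv2.imwrite("pics/zb.png",b)
```

```text
(no output)
```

View pics/za.png

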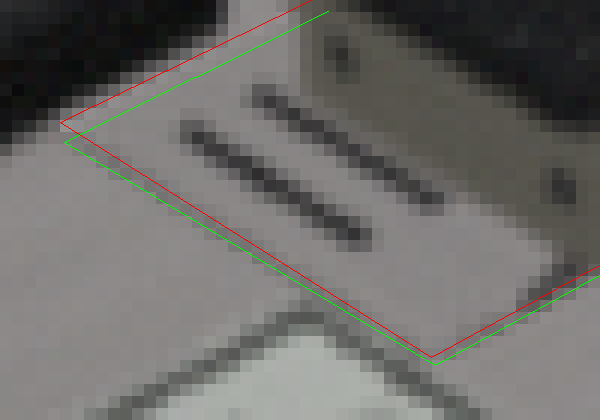

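View pics/zb.png

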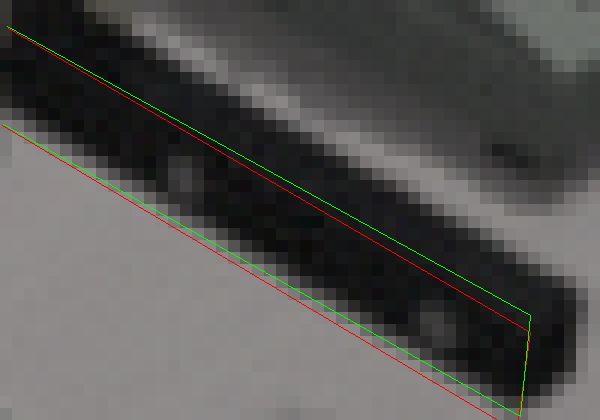

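Run:
```python
from h import *
s=pickle.load(open("s0.pkl","rb"))["side"]
a=cv2.resize(s["image"][235:275,295:345,::-1],None,fx=12,fy=12,interpolation=cv2.INTER_NEAREST)
b=cv2.resize(s["image"][248:300,350:415,::-1],None,fx=10,fy=10,interpolation=cv2.INTER_NEAREST)
o=Ro.from_euler("z",-2.4,degrees=True);g=np.array([.4653,.0027,.050])
for tilt,c in((0,(0,0,255)),(1.5,(0,255,0))):
  R=o*Ro.from_euler("y",tilt,degrees=True)
  w=lambda P:pj(s,g+R.apply(np.array(P)-[-.11,0,.047]))
  for im,(x0,y0),k,P in((a,(295,235),12,[(.055,-.037,.0025),(.055,.037,.0025),(-.055,.037,.0025),(-.055,-.037,.0025)]),(b,(350,248),10,[(-.085,.009,.058),(-.245,.009,.058),(-.245,.009,.036),(-.085,.009,.036)])):
    cv2.polylines(im,[np.int32((w(P)+.5-[x0,y0])*k)],False,c,1)
cv2.imwrite("pics/ya.png",a);cv2.imwrite("pics/yb.png",b)
```

```text
(no output)
```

View pics/ya.png

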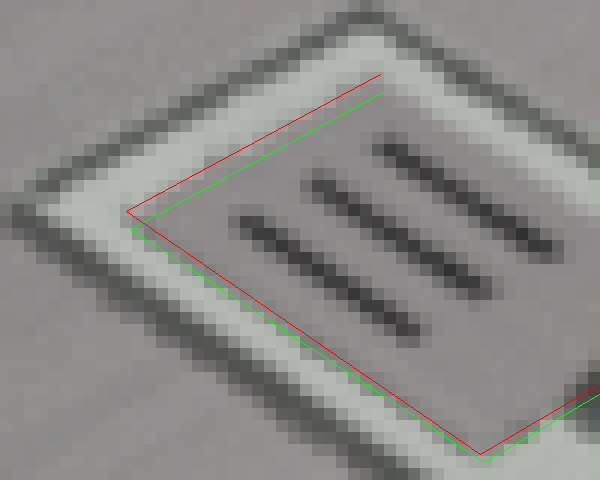

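View pics/yb.png

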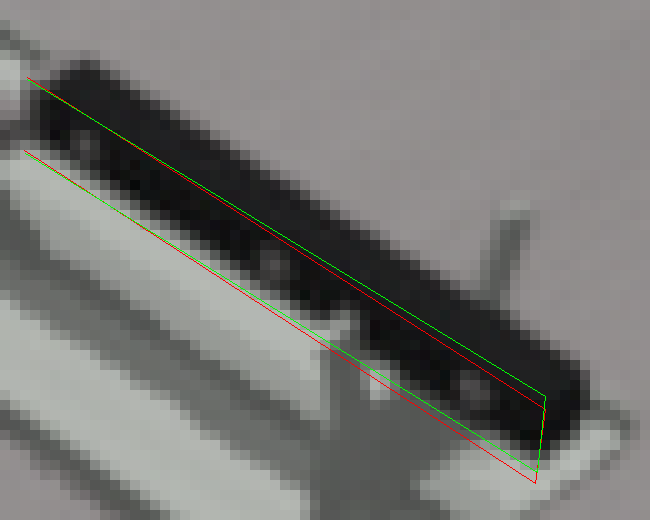

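The handle bias matches the level reference picture, so the spatula is level. I'll refine the unit's pose with the side view next.

Run:
```python
from h import *
D=pickle.load(open("s0.pkl","rb"));s=D["side"];t=D["top"]
def draw(s,x0,y0,x1,y1,k,xy,yaw,zs,name,hp,hyaw):
  a=cv2.resize(s["image"][y0:y1,x0:x1,::-1],None,fx=k,fy=k,interpolation=cv2.INTER_NEAREST)
  def L(P,xy,yaw,z,c): cv2.polylines(a,[np.int32((pj(s,frame(P,xy,yaw,z))+.5-[x0,y0])*k)],True,c,1)
  for y in(-.057,.057):
    for x in(-.036,.022): 
      L([(x-.007,y-.007,.01),(x+.007,y-.007,.01),(x+.007,y+.007,.01),(x-.007,y+.007,.01)],xy,yaw,zs,(0,0,255))
  L([(-.05,-.052,.028),(.05,-.052,.028),(.05,.052,.028),(-.05,.052,.028)],xy,yaw,zs,(0,255,0))
  L([(-.085,-.085,0),(.085,-.085,0),(.085,.085,0),(-.085,.085,0)],hp,hyaw,.07,(255,255,0))
  cv2.imwrite(name,a)
draw(t,390,178,480,262,7,(.608,-.282),-0.0,.07,"pics/ut.png",(.6076,-.2938),-1.02)
draw(s,345,160,445,225,7,(.608,-.282),-0.0,.07,"pics/us.png",(.6076,-.2938),-1.02)
```

```text
(no output)
```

View pics/ut.png

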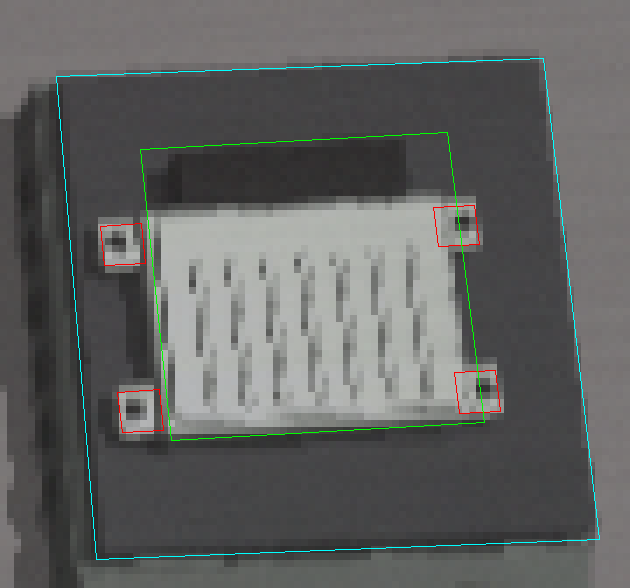

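View pics/us.png

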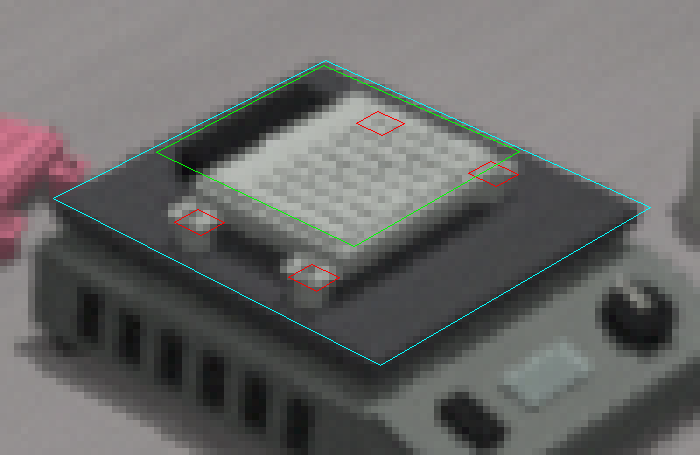

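The overlay fits both views: unit at (0.608, -0.282), yaw about 0. Its tabs are at top-view pixels (407,213), (410,236), (456,210) and (458,234). It is the silver unit on the hotplate.

Run:
```python
from h import *
c=[.4653,.0027,.3091,180,0,177.65]
print(rel(c,[.368,-.282,.36,180,0,180]))
```

```text
[ 0.0855 -0.2885 -0.0509  0.      0.     -0.041 ]
```

Call:
carry_out --moves "0 0.001 -0.003 -0.008 0 0 0; 0 0.003 -0.009 -0.02 0 0 0; 0 0.006 -0.02 -0.032 0 0 -0.003; 0 0.01 -0.035 -0.042 0 0 -0.006; 0 0.016 -0.054 -0.048 0 0 -0.009; 0 0.022 -0.075 -0.051 0 0 -0.012; 0 0.0285 -0.096 -0.051 0 0 -0.015; 0 0.035 -0.118 -0.051 0 0 -0.018; 0 0.0415 -0.14 -0.051 0 0 -0.021; 0 0.048 -0.162 -0.051 0 0 -0.024; 0 0.0545 -0.184 -0.051 0 0 -0.027; 0 0.061 -0.206 -0.051 0 0 -0.03; 0 0.067 -0.227 -0.051 0 0 -0.033; 0 0.073 -0.246 -0.051 0 0 -0.036; 0 0.078 -0.263 -0.051 0 0 -0.038; 0 0.082 -0.276 -0.051 0 0 -0.04; 0 0.0845 -0.285 -0.051 0 0 -0.041; 0 0.0855 -0.2885 -0.051 0 0 -0.041; 0 0.0855 -0.2885 -0.051 0 0 -0.041; 0 0.0855 -0.2885 -0.051 0 0 -0.041"

```text
clock: 9.6
tool_pos: [0.3679, -0.2817, 0.3603]
orientation: [180.0, 0.0, 179.9]
force: [0.9, -0.1, -2.6]
opening: 0.0179
```

Call:
carry_out --moves "0 0 0 0.003 0 0 0; 0 0 0 0.01 0 0 0; 0 0 0 0.02 0 0 0; 0 0 0 0.032 0 0 0; 0 0 0 0.044 0 0 0; 0 0 0 0.056 0 0 0; 0 0 0 0.067 0 0 0; 0 0 0 0.075 0 0 0; 0 0 0 0.079 0 0 0; 0 0 0 0.0805 0 0 0; 0 0 0 0.0805 0 0 0; 0 0 0 0.0805 0 0 0"

```text
clock: 10.8
tool_pos: [0.3681, -0.282, 0.28]
orientation: [-180.0, 0.0, 180.0]
force: [0.1, 0.1, -3.5]
opening: 0.0178
```

Run:
```python
from plant import ctrl
from h import *
o=ctrl.get_obs();print({k:np.round(o[k],4) for k in o})
D={}
for n in("side","top"):
    s=ctrl.snapshot(n);cv2.imwrite(f"pics/{n}3.png",s["image"][:,:,::-1]);D[n]=s
pickle.dump(D,open("s3.pkl","wb"))
s=D["side"];x0,y0,x1,y1,k=355,160,455,235,8
a=cv2.resize(s["image"][y0:y1,x0:x1,::-1],None,fx=k,fy=k,interpolation=cv2.INTER_NEAREST)
b=a.copy()
p=o["tool_pos"];P=[(.055,-.037,.0025),(.055,.037,.0025),(-.055,.037,.0025),(-.055,-.037,.0025)]
cv2.polylines(b,[np.int32((pj(s,frame(np.array(P),(p[0]+.11,p[1]),0,p[2]-.206))+.5-[x0,y0])*k)],True,(0,0,255),1)
cv2.imwrite("pics/x3.png",b)
crop(D["top"],380,170,490,270,6,"pics/x3t.png")
```

```text
{'clock': np.float64(10.8), 'joint_pos': array([-1.30184e+01,  7.81480e+00, -3.49757e+01,  7.80000e-03,
       -4.71646e+01, -7.70339e+01]), 'qvel': array([ 0.004 , -0.2508, -0.0041,  0.0324, -0.0439,  0.0209]), 'tau': array([ 1.50000e-03, -3.48969e+01,  2.36210e+01,  5.87020e+00,
       -1.77500e-01,  1.00000e-04]), 'tool_pos': array([ 0.3681, -0.282 ,  0.28  ]), 'orientation': array([-1.799843e+02,  4.250000e-02,  1.799531e+02]), 'force': array([ 0.0849,  0.0523, -3.4866]), 'moment': array([-0.0146, -0.1292, -0.0079]), 'opening': np.float64(0.0178)}
```

View pics/x3.png

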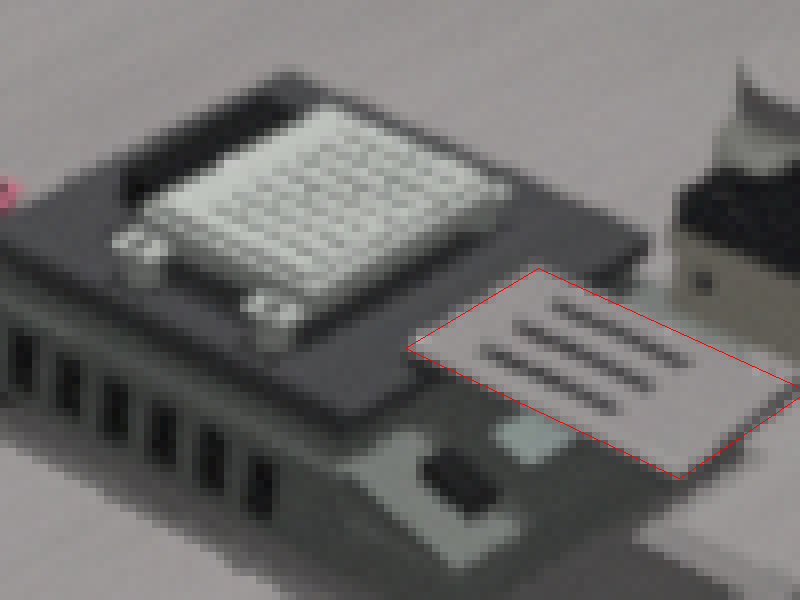

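View pics/x3t.png

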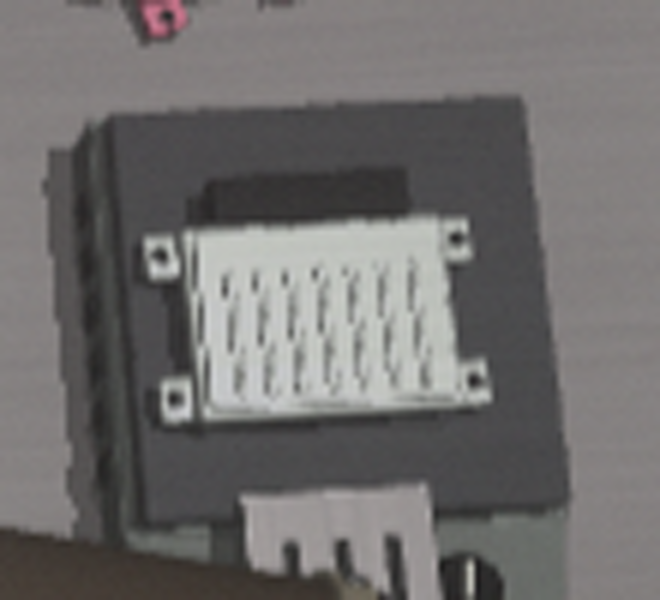

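Call:
carry_out --moves "0 -0.001 0 0 0 0 0; 0 -0.004 0 0 0 0 0; 0 -0.009 0 0 0 0 0; 0 -0.016 0 0 0 0 0; 0 -0.024 0 0 0 0 0; 0 -0.032 0 0 0 0 0; 0 -0.04 0 0 0 0 0; 0 -0.048 0 0 0 0 0; 0 -0.056 0 0 0 0 0; 0 -0.064 0 0 0 0 0; 0 -0.072 0 0 0 0 0; 0 -0.08 0 0 0 0 0; 0 -0.088 0 0 0 0 0; 0 -0.096 0 0 0 0 0; 0 -0.104 0 0 0 0 0; 0 -0.111 0 0 0 0 0; 0 -0.117 0 0 0 0 0; 0 -0.12 0 0 0 0 0; 0 -0.122 0 0 0 0 0; 0 -0.122 0 0 0 0 0"

```text
clock: 12.9
tool_pos: [0.49, -0.282, 0.2795]
orientation: [180.0, -0.0, 179.9]
force: [0.1, 0.1, -3.4]
opening: 0.018
```

Run:
```python
from plant import ctrl
from h import *
o=ctrl.get_obs();print(o["force"],o["moment"],o["tool_pos"])
D={}
for n in("side","top"):
    s=ctrl.snapshot(n);D[n]=s
pickle.dump(D,open("s4.pkl","wb"))
a=[cv2.resize(D["side"]["image"][160:235,340:440,::-1],None,fx=6,fy=6,interpolation=cv2.INTER_CUBIC)]
cv2.imwrite("pics/x4.png",a[0])
crop(D["top"],380,170,490,270,6,"pics/x4t.png")
```

```text
[ 0.05423084  0.05758584 -3.38581949] [-0.05980422 -0.12015794 -0.00588161] [ 0.49002336 -0.28201701  0.27949092]
```

View pics/x4.png

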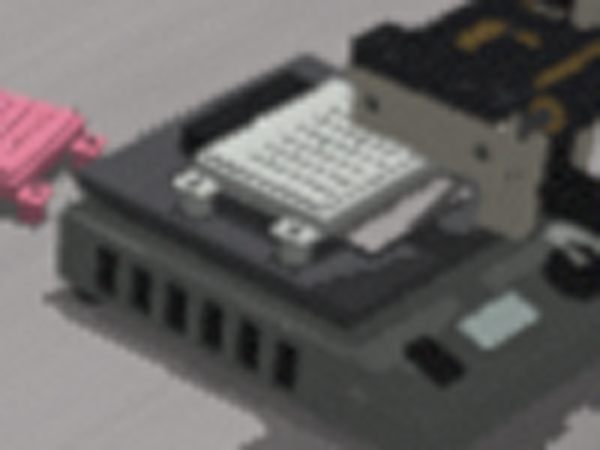

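View pics/x4t.png

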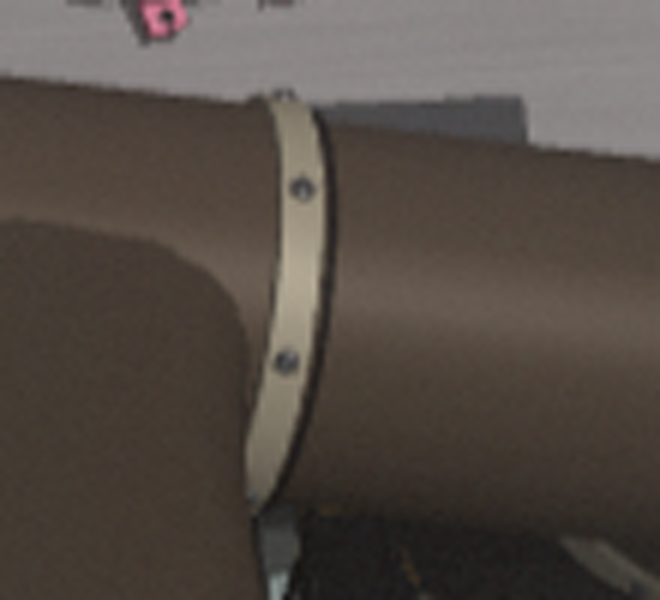

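The blade is under the unit with no contact force. In the side crop the blade shows at (400,220), between the feet and with a gap above it. I'll lift gently.

Call:
carry_out --moves "0 0 0 -0.001 0 0 0; 0 0 0 -0.002 0 0 0; 0 0 0 -0.0025 0 0 0; 0 0 0 -0.003 0 0 0; 0 0 0 -0.0035 0 0 0; 0 0 0 -0.004 0 0 0; 0 0 0 -0.0045 0 0 0; 0 0 0 -0.005 0 0 0; 0 0 0 -0.0055 0 0 0; 0 0 0 -0.006 0 0 0; 0 0 0 -0.007 0 0 0; 0 0 0 -0.008 0 0 0; 0 0 0 -0.01 0 0 0; 0 0 0 -0.012 0 0 0; 0 0 0 -0.014 0 0 0; 0 0 0 -0.016 0 0 0; 0 0 0 -0.018 0 0 0; 0 0 0 -0.019 0 0 0; 0 0 0 -0.02 0 0 0; 0 0 0 -0.02 0 0 0"

```text
clock: 15.0
tool_pos: [0.49, -0.282, 0.2997]
orientation: [-180.0, 0.0, 179.9]
force: [-0.4, -0.1, -5.3]
opening: 0.0178
```

Run:
```python
from plant import ctrl
from h import *
o=ctrl.get_obs();print(o["force"],o["moment"],o["tool_pos"],o["orientation"])
s=ctrl.snapshot("side")
pickle.dump(s,open("s5.pkl","wb"))
x0,y0,k=340,150,8
a=cv2.resize(s["image"][150:225,340:440,::-1],None,fx=k,fy=k,interpolation=cv2.INTER_NEAREST)
p=o["tool_pos"];P=[(.055,-.037,.0025),(.055,.037,.0025),(-.055,.037,.0025),(-.055,-.037,.0025)]
bz=p[2]-.206
cv2.polylines(a,[np.int32((pj(s,frame(np.array(P),(p[0]+.11,p[1]),0,bz))+.5-[x0,y0])*k)],True,(0,0,255),1)
for x in(-.036,.022):
  for y in (.057,-.057):
    q=[(x-.007,y-.007,.013),(x+.007,y-.007,.013),(x+.007,y+.007,.013),(x-.007,y+.007,.013)]
    cv2.polylines(a,[np.int32((pj(s,frame(np.array(q),(.608,-.282),0,bz+.0025-.01))+.5-[x0,y0])*k)],True,(0,255,0),1)
cv2.imwrite("pics/x5.png",a)
```

```text
[-0.43833728 -0.06788889 -5.34996998] [-1.97551090e-02  1.16406355e-01  7.64719914e-05] [ 0.48998211 -0.28203507  0.29969898] [-1.79996187e+02  1.16586124e-02  1.79949077e+02]
```

View pics/x5.png

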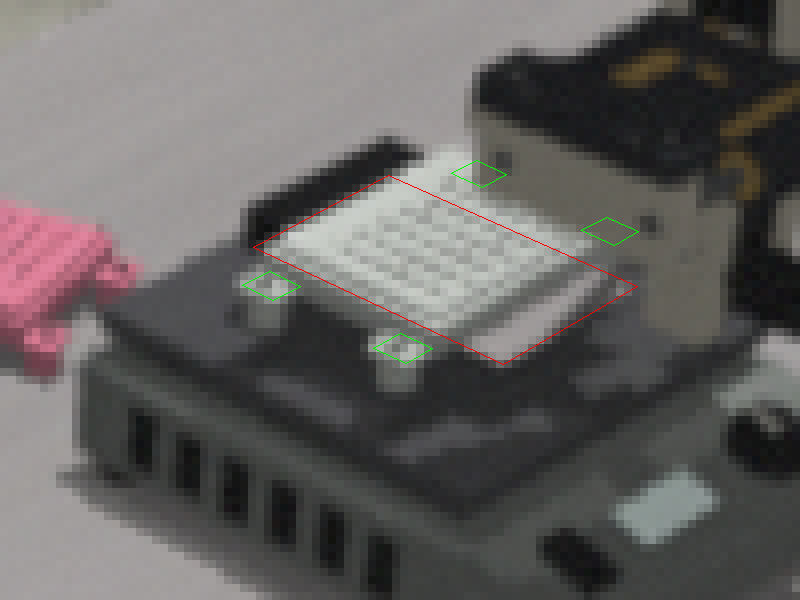

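The unit is lifted level. The model outlines match the tabs at crop (270,285) and (402,348). Next I'll raise it and carry it.

Call:
carry_out --moves "0 0 0 -0.001 0 0 0; 0 0 0 -0.003 0 0 0; 0 0 0 -0.006 0 0 0; 0 0 0 -0.01 0 0 0; 0 0 0 -0.015 0 0 0; 0 0 0 -0.02 0 0 0; 0 0 0 -0.025 0 0 0; 0 0 0 -0.03 0 0 0; 0 0 0 -0.035 0 0 0; 0 0 0.001 -0.04 0 0 0; 0 0 0.003 -0.044 0 0 0; 0 0 0.006 -0.047 0 0 0; 0 0 0.01 -0.049 0 0 0; 0 0 0.015 -0.05 0 0 0; 0 0 0.021 -0.05 0 0 0; 0 0 0.028 -0.05 0 0 0; 0 0 0.036 -0.05 0 0 0; 0 0 0.045 -0.05 0 0 0; 0 0 0.055 -0.05 0 0 0; 0 0 0.065 -0.05 0 0 0"

```text
clock: 17.05
tool_pos: [0.49, -0.2161, 0.3495]
orientation: [180.0, -0.0, 180.0]
force: [0.2, 0.5, -5.1]
opening: 0.0174
```

Call:
carry_out --moves "0 0 0.01 0 0 0 0; 0 0 0.021 0 0 0 0; 0 0 0.033 0 0 0 0; 0 -0.001 0.045 0 0 0 -0.002; 0 -0.001 0.057 0 0 0 -0.004; 0 -0.001 0.069 0 0 0 -0.006; 0 -0.001 0.081 0 0 0 -0.009; 0 -0.002 0.093 0 0 0 -0.012; 0 -0.002 0.105 0 0 0 -0.015; 0 -0.002 0.117 0 0 0 -0.018; 0 -0.003 0.129 0 0 0 -0.021; 0 -0.003 0.141 0 0 0 -0.024; 0 -0.003 0.153 0 0 0 -0.027; 0 -0.004 0.165 0 0 0 -0.03; 0 -0.004 0.177 0 0 0 -0.033; 0 -0.004 0.189 0 0 0 -0.036; 0 -0.005 0.201 0 0 0 -0.039; 0 -0.005 0.213 0 0 0 -0.042; 0 -0.005 0.225 0 0 0 -0.044; 0 -0.005 0.237 0 0 0 -0.046"

```text
clock: 19.05
tool_pos: [0.4952, 0.021, 0.3496]
orientation: [180.0, -0.0, -177.4]
force: [0.8, -0.3, -4.8]
opening: 0.0178
```

Call:
carry_out --moves "0 -0.001 0.012 0 0 0 -0.001; 0 -0.0015 0.024 0 0 0 -0.003; 0 -0.002 0.036 0 0 0 -0.005; 0 -0.003 0.048 0 0 0 -0.007; 0 -0.004 0.06 0 0 0 -0.009; 0 -0.0045 0.072 0 0 0 -0.011; 0 -0.005 0.084 0 0 0 -0.013; 0 -0.006 0.096 0 0 0 -0.015; 0 -0.007 0.108 0 0 0 -0.017; 0 -0.0075 0.12 0 0 0 -0.018; 0 -0.008 0.132 0 0 0 -0.019; 0 -0.009 0.144 0 0 0 -0.02; 0 -0.01 0.156 0 0 0 -0.021; 0 -0.0105 0.168 0 0 0 -0.022; 0 -0.011 0.18 0 0 0 -0.0227; 0 -0.012 0.191 0 0 0 -0.0227; 0 -0.0125 0.201 0 0 0 -0.0227; 0 -0.013 0.21 0 0 0 -0.0227; 0 -0.0135 0.217 0 0 0 -0.0227; 0 -0.014 0.222 0 0 0 -0.0227"

```text
clock: 21.05
tool_pos: [0.4992, 0.243, 0.3495]
orientation: [-180.0, -0.0, -176.1]
force: [-0.1, 0.1, -5.5]
opening: 0.0178
```

Call:
carry_out --moves "0 0 0.004 0 0 0 0; 0 0 0.0065 0 0 0 0; 0 0 0.0076 0 0 0 0; 0 0 0.0076 0 0 0 0; 0 0 0.0076 0 0 0 0"

```text
clock: 21.55
tool_pos: [0.4986, 0.2497, 0.3496]
orientation: [180.0, -0.0, -176.1]
force: [0.5, -0.4, -5.0]
opening: 0.0179
```

```bash
cat > ov.py <<'E'
from plant import ctrl
from h import *
import sys
def ov(tag,uxy,uyaw,uz,bxy=(.6168,.2593),byaw=3.92,win=(170,220,270,320,6)):
    o=ctrl.get_obs();print(np.round(o["force"],2),np.round(o["moment"],3),np.round(o["tool_pos"],4),np.round(o["orientation"],2))
    D={n:ctrl.snapshot(n) for n in("side","top")};pickle.dump(D,open(f"{tag}.pkl","wb"))
    ed(D,tag,uxy,uyaw,uz,bxy,byaw,win)
def ed(D,tag,uxy,uyaw,uz,bxy,byaw,win):
    for n,(x0,y0,x1,y1,k) in(("side",win),("top",(150,170,270,290,5))):
        s=D[n];a=cv2.resize(s["image"][y0:y1,x0:x1,::-1],None,fx=k,fy=k,interpolation=cv2.INTER_NEAREST)
        def L(P,xy,yaw,z,c):cv2.polylines(a,[np.int32((pj(s,frame(np.array(P),xy,yaw,z))+.5-[x0,y0])*k)],True,c,1)
        L([(-.085,-.09,.04),(.085,-.09,.04),(.085,.09,.04),(-.085,.09,.04)],bxy,byaw,0,(255,255,0))
        for x in(-.036,.022):
            for y in(.057,-.057):L([(x-.007,y-.007,.013),(x+.007,y-.007,.013),(x+.007,y+.007,.013),(x-.007,y+.007,.013)],uxy,uyaw,uz,(0,255,0))
        cv2.imwrite(f"pics/{tag}_{n}.png",a)
E
python3 - <<'E'
from ov import *
ov("s6",(.6168,.2593),3.92,.3495-.206+.0025-.01,win=(160,200,300,340,5))
E
```

```text
[ 0.5  -0.37 -4.96] [-0.014  0.122  0.02 ] [0.4986 0.2497 0.3496] [ 180.     -0.   -176.13]
```

View pics/s6_side.png

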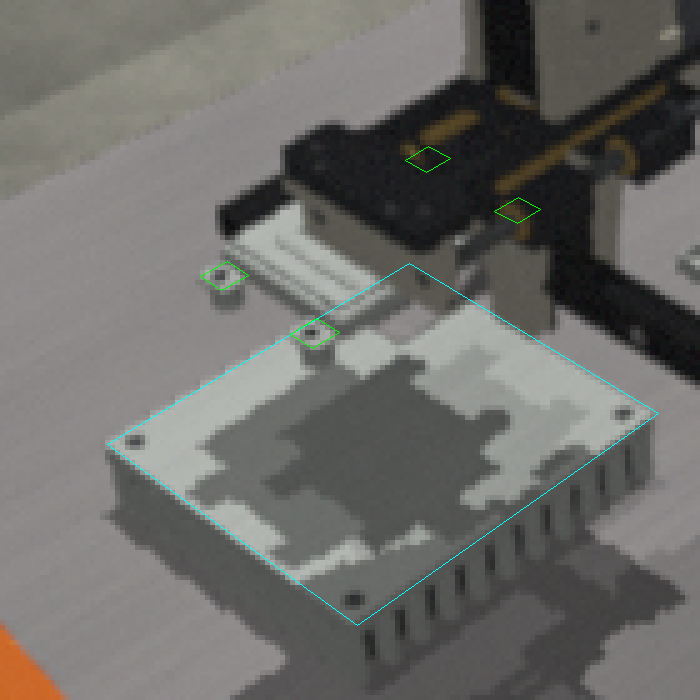

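View pics/s6_top.png

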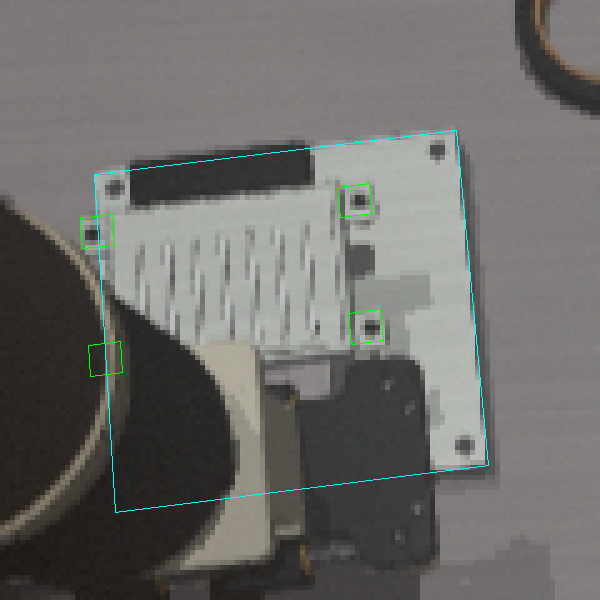

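The overlays agree in both views, with about 1.5 mm of y still to make up. Lowering.

Call:
carry_out --moves "0 0 0.0005 0.001 0 0 0; 0 0 0.001 0.003 0 0 0; 0 -0.0005 0.0015 0.006 0 0 0; 0 -0.0005 0.0015 0.01 0 0 0; 0 -0.0005 0.0015 0.015 0 0 0; 0 -0.0005 0.0015 0.021 0 0 0; 0 -0.0005 0.0015 0.027 0 0 0; 0 -0.0005 0.0015 0.033 0 0 0; 0 -0.0005 0.0015 0.039 0 0 0; 0 -0.0005 0.0015 0.045 0 0 0; 0 -0.0005 0.0015 0.051 0 0 0; 0 -0.0005 0.0015 0.057 0 0 0; 0 -0.0005 0.0015 0.063 0 0 0; 0 -0.0005 0.0015 0.069 0 0 0; 0 -0.0005 0.0015 0.075 0 0 0; 0 -0.0005 0.0015 0.08 0 0 0; 0 -0.0005 0.0015 0.084 0 0 0; 0 -0.0005 0.0015 0.087 0 0 0; 0 -0.0005 0.0015 0.089 0 0 0; 0 -0.0005 0.0015 0.09 0 0 0"

```text
clock: 23.65
tool_pos: [0.4991, 0.2515, 0.2594]
orientation: [-180.0, -0.0, -176.1]
force: [0.4, -0.3, -5.7]
opening: 0.0183
```

Call:
carry_out --moves "0 0 0 0.001 0 0 0; 0 0 0 0.002 0 0 0; 0 0 0 0.003 0 0 0; 0 0 0 0.0035 0 0 0; 0 0 0 0.004 0 0 0; 0 0 0 0.0045 0 0 0; 0 0 0 0.005 0 0 0; 0 0 0 0.0055 0 0 0; 0 0 0 0.006 0 0 0; 0 0 0 0.0065 0 0 0; 0 0 0 0.007 0 0 0; 0 0 0 0.0075 0 0 0; 0 0 0 0.008 0 0 0; 0 0 0 0.0085 0 0 0; 0 0 0 0.009 0 0 0; 0 0 0 0.0095 0 0 0; 0 0 0 0.01 0 0 0; 0 0 0 0.01 0 0 0"

```text
clock: 25.45
tool_pos: [0.499, 0.2515, 0.2495]
orientation: [-180.0, -0.0, -176.1]
force: [0.1, 0.5, -3.7]
opening: 0.0179
```

Run:
```python
from ov import *
ov("s7",(.6168,.2593),3.92,.04,win=(160,220,300,340,5))
```

```text
[ 0.05  0.54 -3.7 ] [ 0.004 -0.145  0.004] [0.499  0.2515 0.2495] [-1.7999e+02 -1.0000e-02 -1.7611e+02]
```

View pics/s7_side.png

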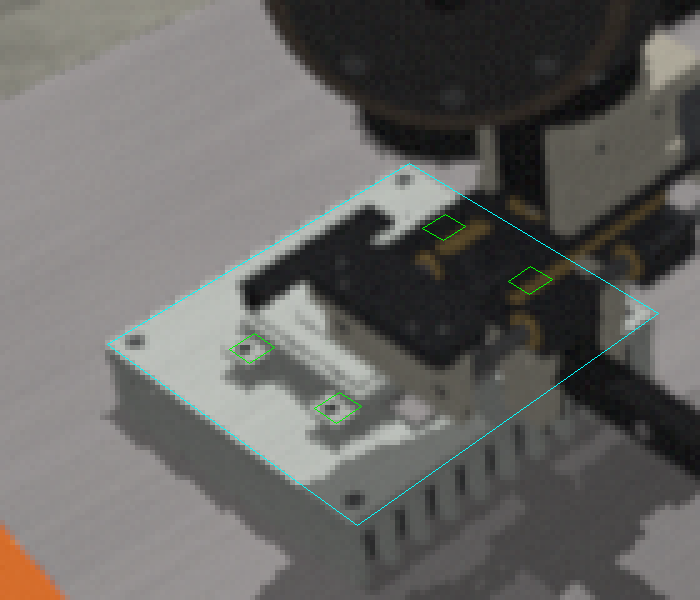

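View pics/s7_top.png

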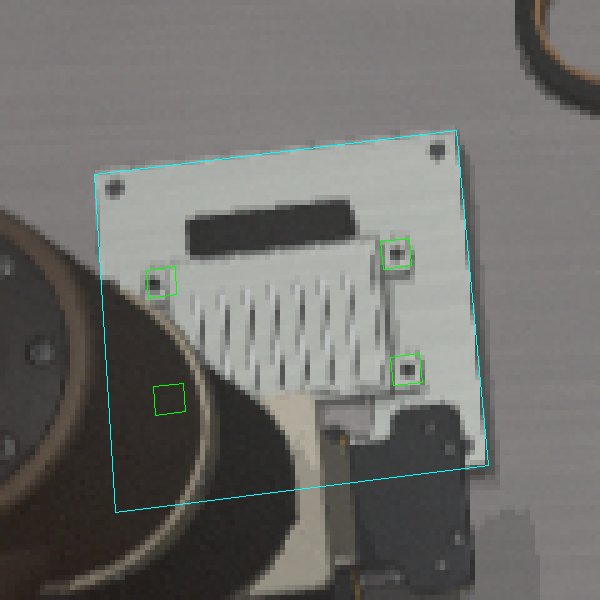

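The load is off and the moment is back to its unloaded value. The feet stand at the modelled centre. I'll draw the blade straight out.

Call:
carry_out --moves "0 0.001 0 0 0 0 0; 0 0.003 0 0 0 0 0; 0 0.007 0 0 0 0 0; 0 0.013 0 0 0 0 0; 0 0.02 0 0 0 0 0; 0 0.028 0 0 0 0 0; 0 0.036 0 0 0 0 0; 0 0.044 0 0 0 0 0; 0 0.052 0 0 0 0 0; 0 0.06 0 0 0 0 0; 0 0.068 0 0 0 0 0; 0 0.076 0 0 0 0 0; 0 0.084 0 0 0 0 0; 0 0.092 0 0 0 0 0; 0 0.1 0 0 0 0 0; 0 0.107 0 0 0 0 0; 0 0.113 0 0 0 0 0; 0 0.118 0 0 0 0 0; 0 0.12 0 0 0 0 0; 0 0.12 0 0 0 0 0"

```text
clock: 27.55
tool_pos: [0.3792, 0.2434, 0.2497]
orientation: [180.0, 0.0, -176.1]
force: [-0.4, -0.5, -3.5]
opening: 0.0178
```

Run:
```python
from ov import *
ov("s8",(.6168,.2593),3.92,.04,win=(160,220,300,340,5))
```

```text
[-0.38 -0.5  -3.5 ] [ 0.033 -0.074 -0.04 ] [0.3792 0.2434 0.2497] [ 1.7999e+02  1.0000e-02 -1.7609e+02]
```

View pics/s8_side.png

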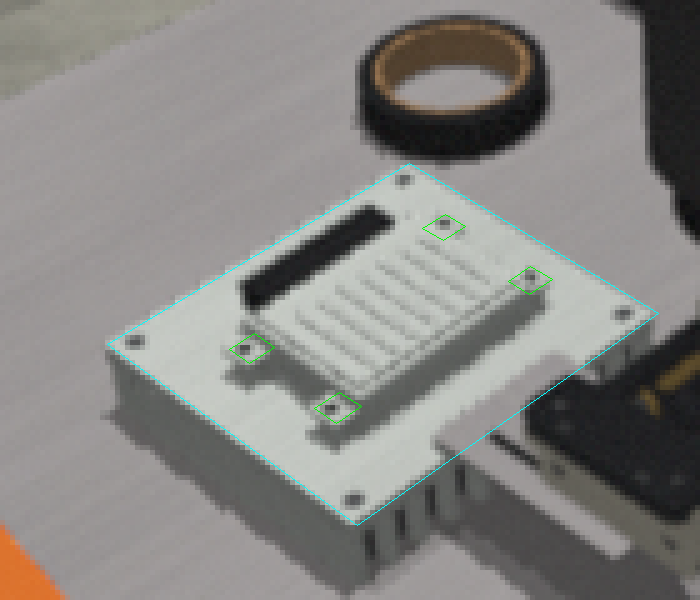

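View pics/s8_top.png

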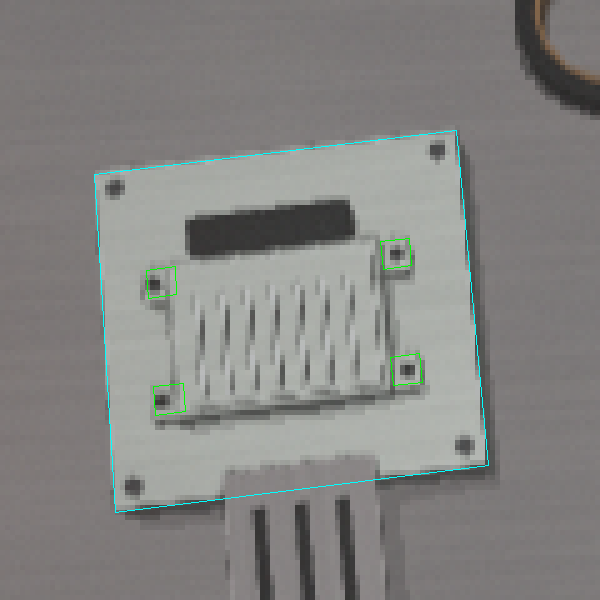

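The unit stands squarely in the middle, with the blade clear of it. Now I'll return the spatula.

Run:
```python
from h import *
c=[.3792,.2434,.2497,180,0,-176.1]
print(rel(c,[.4653,.0027,.3091,180,0,177.6]))
```

```text
[-0.0695 -0.246  -0.0594  0.     -0.      0.11  ]
```

Call:
carry_out --moves "0 0 0 -0.005 0 0 0; 0 0 0 -0.017 0 0 0; 0 0 0 -0.032 0 0 0; 0 -0.001 -0.003 -0.047 0 0 0; 0 -0.003 -0.01 -0.062 0 0 0.004; 0 -0.006 -0.02 -0.072 0 0 0.009; 0 -0.01 -0.035 -0.078 0 0 0.016; 0 -0.015 -0.053 -0.08 0 0 0.024; 0 -0.021 -0.074 -0.08 0 0 0.033; 0 -0.027 -0.095 -0.08 0 0 0.042; 0 -0.033 -0.117 -0.08 0 0 0.052; 0 -0.039 -0.139 -0.08 0 0 0.062; 0 -0.045 -0.161 -0.08 0 0 0.072; 0 -0.051 -0.182 -0.08 0 0 0.082; 0 -0.057 -0.202 -0.08 0 0 0.091; 0 -0.062 -0.219 -0.08 0 0 0.099; 0 -0.066 -0.233 -0.078 0 0 0.105; 0 -0.0685 -0.242 -0.074 0 0 0.109; 0 -0.0695 -0.246 -0.07 0 0 0.11; 0 -0.0695 -0.246 -0.0665 0 0 0.11"

```text
clock: 29.65
tool_pos: [0.4652, 0.0022, 0.3155]
orientation: [-180.0, -0.0, 177.5]
force: [-1.8, -0.2, -2.6]
opening: 0.0176
```

Call:
carry_out --moves "0 0 0 0 0 0 0; 0 0 0 0 0 0 0; 0 0 0 0 0 0 0"

```text
clock: 29.95
tool_pos: [0.4653, 0.0031, 0.3162]
orientation: [180.0, 0.0, 177.6]
force: [0.2, 0.7, -2.4]
opening: 0.0177
```

Run:
```python
from plant import ctrl
from h import *
o=ctrl.get_obs();print(o["force"],o["moment"],o["tool_pos"],o["orientation"])
c=np.r_[o["tool_pos"],180,0,o["orientation"][2]]
print(rel(c,[.4653,.0027,.2090,180,0,177.6]))
s=ctrl.snapshot("side");crop(s,270,190,430,310,5,"pics/x9.png");pickle.dump(s,open("s9.pkl","wb"))
```

```text
[ 0.21025226  0.73445579 -2.37690182] [-0.05196809 -0.17761499 -0.04937437] [0.46534914 0.00307575 0.31623944] [1.79993288e+02 1.57587738e-02 1.77629432e+02]
[ 0.     -0.0004  0.1072  0.     -0.      0.0005]
```

View pics/x9.png

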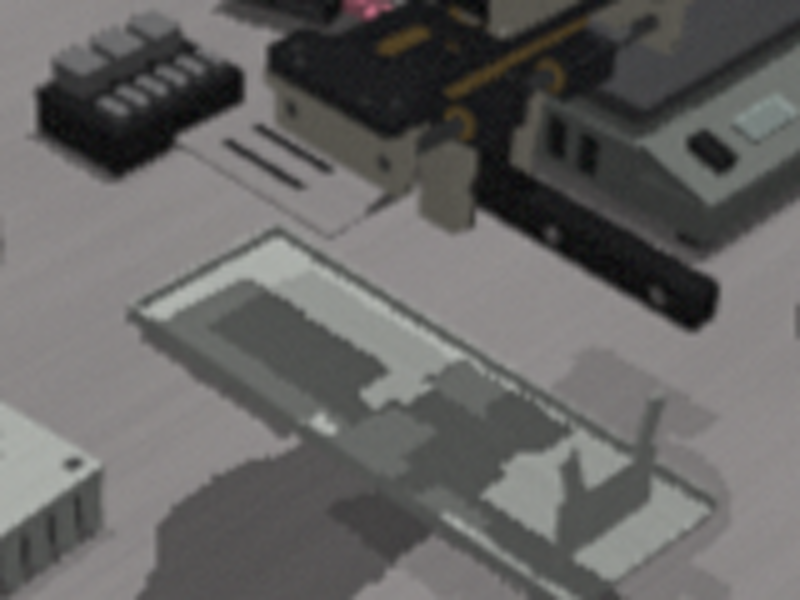

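Call:
carry_out --moves "0 0 0 0.003 0 0 0; 0 0 -0.0004 0.01 0 0 0; 0 0 -0.0004 0.02 0 0 0; 0 0 -0.0004 0.03 0 0 0; 0 0 -0.0004 0.04 0 0 0; 0 0 -0.0004 0.05 0 0 0; 0 0 -0.0004 0.06 0 0 0; 0 0 -0.0004 0.07 0 0 0; 0 0 -0.0004 0.08 0 0 0; 0 0 -0.0004 0.088 0 0 0; 0 0 -0.0004 0.094 0 0 0; 0 0 -0.0004 0.098 0 0 0; 0 0 -0.0004 0.101 0 0 0; 0 0 -0.0004 0.103 0 0 0; 0 0 -0.0004 0.1045 0 0 0; 0 0 -0.0004 0.1055 0 0 0; 0 0 -0.0004 0.106 0 0 0; 0 0 -0.0004 0.1065 0 0 0; 0 0 -0.0004 0.107 0 0 0; 0 0 -0.0004 0.107 0 0 0"

```text
clock: 32.0
tool_pos: [0.4654, 0.0023, 0.2092]
orientation: [180.0, 0.0, 177.6]
force: [-0.4, -1.3, -1.9]
opening: 0.0176
```

Call:
carry_out --moves "0 0 0 0.0002 0 0 0; 0.019 0 0 0.0002 0 0 0; 0.022 0 0 0.0002 0 0 0; 0.03 0 0 0.0002 0 0 0; 0.045 0 0 0.0002 0 0 0; 0.065 0 0 0.0002 0 0 0; 0.0876 0 0 0.0002 0 0 0; 0.0876 0 0 0.0002 0 0 0; 0.0876 0 0 0.0002 0 0 0; 0.0876 0 0 0.0002 0 0 0; 0.0876 0 0 -0.005 0 0 0; 0.0876 0 0 -0.015 0 0 0; 0.0876 0 0 -0.035 0 0 0; 0.0876 0 0 -0.06 0 0 0; 0.0876 0 0 -0.09 0 0 0; 0.0876 0 0 -0.12 0 0 0; 0.0876 0 0 -0.145 0 0 0; 0.0876 0 0 -0.16 0 0 0; 0.0876 0 0 -0.165 0 0 0; 0.0876 0 0 -0.165 0 0 0"

```text
clock: 34.0
tool_pos: [0.4652, 0.0022, 0.375]
orientation: [179.9, 0.1, 177.6]
force: [-0.3, 0.8, -0.0]
opening: 0.0875
```

Run:
```python
from plant import ctrl
from h import *
o=ctrl.get_obs();print(o["clock"],o["force"],o["tool_pos"],o["opening"])
D={n:ctrl.snapshot(n) for n in("side","top","wrist")};pickle.dump(D,open("s10.pkl","wb"))
for n in D:cv2.imwrite(f"pics/e_{n}.png",D[n]["image"][:,:,::-1])
```

```text
34.0 [-0.33683855  0.83882981 -0.03895091] [0.46520669 0.00217588 0.37495806] 0.0875234328886353
```

View pics/e_side.png

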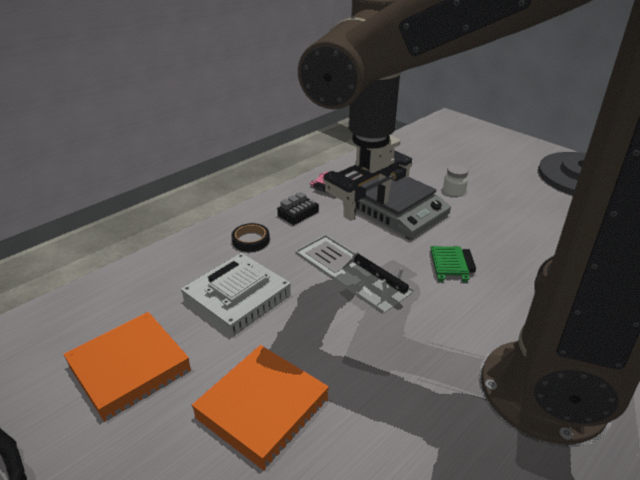

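View pics/e_wrist.png

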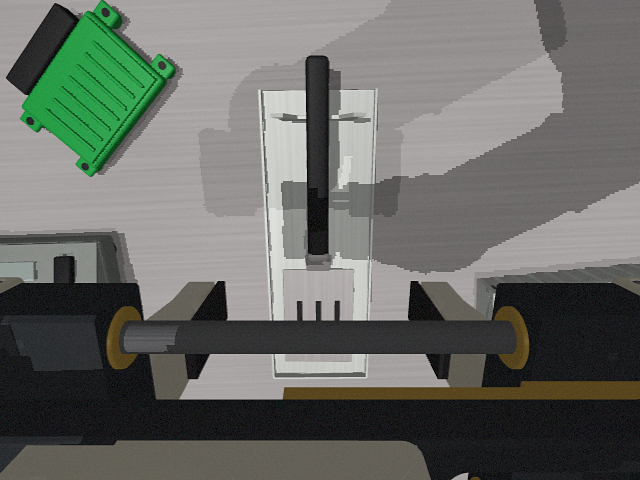

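View pics/e_top.png

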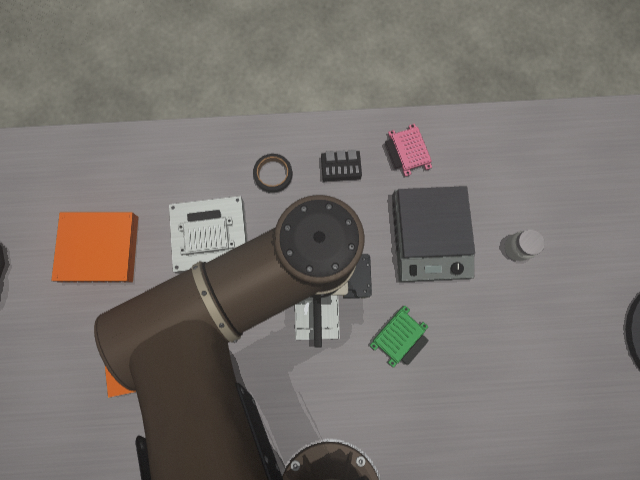

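The spatula lies in the rest as before: its handle is in the notch at wrist (317,115) and its blade at (318,315). The unit stands on the block at top (206,235). The other items are where they were, and the gripper is open and clear. I'll hand the job in.

Run:
```python
from plant import ctrl
print(ctrl.close_job())
```

```text
the job is handed in; nothing more can be done
None
```

The unit is standing on its feet in the middle of the cooling block, the spatula is back in its rest, and the job is handed in at about 34 s of the 64 s allowed. I slid the spatula blade under the unit without contact, lifted it level, carried it over and set it down, then drew the blade straight out.

- **Unit on the block:** with the spatula drawn out, both cameras showed the unit within about 2 mm of the block's centre and square to it. Wrist force and moment fell back to the spatula's own weight once the unit was down.
- **Spatula:** it lies in the rest as before, with its handle in the notch and the blade within a few mm of its place. The gripper is open and clear above it.
- **Other things on the bench:** all but one match their starting picture. The arm hides part of one orange block in the last top view, but the side view shows it in place.
- **Disagreement:** the side camera showed the handle tilted by about 1.5–2 degrees. The same error appears in the starting picture with the spatula lying level, so I took it as camera calibration. No other checks failed.

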